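# Bin a spent scraper blade in the blade bank

### The arm

A 6-joint arm with a two-finger parallel gripper is mounted at the origin on a cart in front of the work surface, level with it; the furniture and walls round the work are solid. World frame = base frame: x ahead of the robot, y to its left, z up, the work surface at z = 0. Lengths are in mm, angles in rad, forces in N, time in s.
With the tool pointing down it reaches from about 300 to 875 mm from the base axis. Payload 6.4 kg.
Tool frame: the origin (TCP) lies at the very end of the fingers, on their centre line; the grasp point (between the pads) lies 19 mm behind it; z points along the fingers, y is the line along which they close (so a half turn about z gives the same grasp; the last joint's range is limited). The gripper opens to 88 mm and grips with 3 to 60 N. Pads are 18 mm wide; open, the fingers measure 123 mm over their backs; the gripper's body (75 mm by 187 mm) begins 45 mm behind the grasp point.
Start: joints at [-1.334, 0.181, 1.607, -0, 1.354, -0.206], TCP at [246.388, -519.552, 238.714] pointing down, gripper open.
Joint ranges: [-2.99, 2.99], [-0.89, 2.07], [0.3, 2.58], [-1.14, 4.28], [0, 2.63], [-3.12, 3.12]. Speed limits (rad/s): [2.57, 2.57, 3.01, 3.14, 3.14, 3.14].

### API

Orientations are given as a 3x3 rotation matrix whose columns are the frame's x, y, z axes.
In Python, from station import sense, grab_frame, calibration, job_done gives the robot as it stands.
- The arm moves only by the shell command python3 -m jog 'ROWS' [FORCE]. ROWS is text: rows parted by semicolons, each of 7 numbers parted by spaces: the shift along the world's x, y, z as a fraction of full scale, then the turn, a rotation vector about the world's x, y, z as a fraction of full scale, then the opening, from -1 (shut) to 1 (fully open), so that 0 is half open. In form: tx ty tz wx wy wz fingers; .... A call has 1 to 8 rows; each row is the pose to reach, as a shift and turn from the pose commanded when the call began; what a row does not reach only later rows make up. Full scale, the value 1, is 400 mm for a shift and 30 degrees for a turn. A row lasts 1/8 s, in which the tool goes at most 62.5 mm and 10.7 degrees, less where a joint would pass 70% of its speed; a pose out of reach is approached as far as the arm can. A call with a number of a shift or a turn outside -1 to 1 is refused whole. A call with a gripper value outside its range is refused whole. The fingers move at their own pace and stop on an object; FORCE is the grip in N (left out, the last holds). Time passes only in rows, so rows that repeat a pose let the fingers close. It gives the time, the measured TCP pose, the force, the opening and the grip force at its end, in the units of the state.
- sense(): the state, without advancing time (a new reading comes with each control period).
- grab_frame(name): name is "scene" or "top" or "wrist"; returns the picture (480x640x3 uint8, blue, green, red); there is no depth.
- calibration(name): a dict with "camera_matrix" (3x3 intrinsics, pixels), "dist" ([k1, k2, p1, p2, k3] as OpenCV has them; the pictures are not rectified), "position" and "orientation" of the camera in the world; the wrist camera has in their place "tool_from_camera" (4x4, takes a point from camera to tool coordinates, whose origin is the TCP and whose axes are the flange's). Camera axes: x right, y up, looking along -z (the intrinsics and any distortion apply to the point x, -y, -z); pixel columns grow to the right and rows downward; lengths in mm; the calibration is good to about 2 mm. A picture is of the moment at which its call begins: read the wrist's pose just before it. calibration takes no time and is no camera call.
- job_done(): hands the job in; it is judged then, once.
The state is a dict: "t": time; "qpos": joint angles; "dq": joint speeds; "joint_torque": joint torques, N m; "ee_pos": TCP position; "eef_rot": TCP orientation; "contact_force": force on the tool from outside, world axes, zero at the start; "ft_torque": the same for the moment, N m; "width": opening from 0.0 (shut) to 1.0 (fully open); "grip_force": force on a finger pad.
Only numpy, scipy, OpenCV 4.12 (cv2) and the standard library are available. Lean on these libraries where they do the work, as an engineer would, in place of code of your own. Each camera call takes 0.05 s, during which the arm holds its last target. There are 200 camera calls.

### The job

Lift the loose dust cap off the slotted blade bank and set it down, without dropping it, handle up and flat in the low cap tray. Then take the shorter of the two sheathed scraper blades out of the rack and post it on edge through the bank's slot so that it is completely inside. Leave the longer blade in its rack and everything else where it stands.

Things in the scene. Friction and masses are not known exactly. Their poses are not given: they have to be found in the camera images.
- blade_bank: fixed hollow steel box, 110 (x) x 60 (y) x 110 high; origin at the centre of its underside, z up. In the middle of its top (z = 110) is a straight slot, 76 long along its x axis and 12 wide along y, through the 5 mm top plate; below, it is empty to its floor at z = 8 (inside 104 x 54), so a blade let go in the slot drops in. The cap covers it at the start (mm)
- cap: loose grey rectangular dust cap, 122 (x) x 72 (y) x 39 high, 90 g; origin at the centre of its lower edge, z up. Flat plate, top at z = 11, with a skirt round the bank's top (8 deep, 3 play each side). Centred on the plate a bridge handle: bar 64 long along x, 14 wide along y, z = 27 to 39, on two posts at x = +-27.5. Same when turned half a turn (mm)
- cap_tray: fixed low open tray of bare metal, outside 138 (x, with small mounting ears to 160) x 88 (y) x 12 high; origin at the centre of its underside, z up. Inside 130 x 80, floor at z = 4, rim at z = 12: the cap lies in it, long side along x, with 4 play all round, either way round; its origin is then 4 above the tray's (mm)
- blade_rack: fixed white plastic rack, base 112 x 112 x 6 high; origin at the centre of its underside, z up. Two grooves run along its x axis at y = +40 and y = -40, each 11 wide between cheeks 50 long and 6 thick that reach up to z = 24.5; one blade stands on edge in each, and which blade is in which groove changes (mm)
- short_blade: the spent blade: a flat grey sheath, 70 long (x) x 8 thick (y) x 60 tall (z), 50 g, loose; origin at its centre. It stands on edge in a rack groove, its x axis along the rack's x, its top at 66 above the table and 41 clear above the cheeks (mm)
- long_blade: the blade still in use: same sheath, but 100 long (x) x 8 x 60 tall; origin at its centre; stands in the rack's other groove and is too long for the slot (mm)
- marker: bystander: black and white marker pen lying flat, 18 x 135 x 18, between the work things (mm)
- brass_nipple: bystander: threaded brass pipe nipple lying flat, 26 x 48 x 30, between the work things (mm)
- spare_knob: bystander: round black control knob, diameter 38, 33 high, at the front (mm)
- ptfe_tape: bystander: roll of white thread tape lying flat, diameter 54, 14 high, at the front (mm)
- tamper: bystander: coffee tamper standing on its steel foot, diameter 58, 90 high, black grip, towards the back (mm)
- cup_1: bystander: small coffee cup with a handle, 61 x 89 x 52, towards the back (mm)
Mind the look-alikes: they are no part of the job. What is shaped like the short_blade but turquoise is not meant.

How it is judged (in metres and radians):
On the way, in this order (a step that is already met when the one before it is completed fails the run):
1. the cap lies flat in the tray, let go (horizontal distance between cap and cap_tray below 0.008 m and z of cap in the frame of cap_tray below 0.0065 m and angle between the x axis of cap and the x axis of cap_tray, either way round below 0.15 rad and angle between cap's own z axis and vertical below 0.06 rad and contact force between the fingers and cap below 0.05 N), for 0.2 s.
2. the short blade is completely inside the bank (x of short_blade in the frame of blade_bank between -0.05 and 0.05 m and y of short_blade in the frame of blade_bank between -0.027 and 0.027 m and z of short_blade in the frame of blade_bank between 0 and 0.07 m), for 0.2 s.
At the end, for the whole second after the job is handed in: Cap flat on the tray floor, handle up (centre within 8 mm of the tray's, long sides within 0.15 rad, tilt below 0.06 rad), released and at rest; short blade completely inside the bank (centre lower than 70 mm in it); long blade within 30 mm of where it stood in the rack (all of step 1 and all of step 2 and distance of long_blade from where it was at the start of the episode below 0.03 m and linear speed of cap below 0.03 m/s); the robot touches nothing.
It fails at once if the cap is dropped or thrown (faster than 0.6 m/s while not held) (linear speed of cap above 0.6 m/s and contact force between the fingers and cap below 0.05 N).
It fails at once if the long blade is moved by more than 30 mm (distance of long_blade from where it was at the start of the episode above 0.03 m).
It fails at once if a bystander is moved by more than 30 mm (distance of any of marker, brass_nipple, spare_knob, ptfe_tape, tamper, cup_1 from where it was at the start of the episode above 0.03 m).
It also fails if it takes over 64 s, if anything falls off the work surface, if the arm or the gripper's body presses on something with over 40 N, if the wrist force passes 120 N, or if a joint passes its speed limit or range.

## Working session

There is one attempt and no reset: what is moved stays moved. The work goes in short steps, Python scripts to look and compute and a shell command to move; the robot and the scene stay as the last step left them, time stands still between calls to the robot, and variables do not carry over. Pictures are saved under pics/ and viewed, at most 12 in all, crops included, and the job is handed in when it is done.

```bash
mkdir -p pics; ls; python3 - <<'E'
from station import *
import cv2
s=sense();print(s['t'],s['ee_pos'],s['eef_rot'],s['width'])
for n in("scene","top","wrist"):
    cv2.imwrite(f"pics/{n}0.png",grab_frame(n))
    c=calibration(n);print(n,{k:(v.tolist() if hasattr(v,'tolist') else v) for k,v in c.items()})
E
```

```text
pics
0.0 [ 246.23880033 -519.01405693  237.82321577] [[ 9.03552349e-01  4.28477498e-01 -4.32465609e-04]
 [ 4.28477589e-01 -9.03550845e-01  1.68139864e-03]
 [ 3.29686817e-04 -1.70453352e-03 -9.99998493e-01]] 0.9972836345276704
scene {'camera_matrix': [[617.4129601394135, 0.0, 319.06220169003456], [0.0, 617.4129601394135, 241.04431724012514], [0.0, 0.0, 1.0]], 'dist': [-0.11992128880011783, 0.0, 0.0, 0.0, 0.0], 'position': [-182.78924053743626, 858.852343956529, 1215.1899431163033], 'orientation': [[-0.767215408360333, 0.44894186869084773, -0.45807391948336984], [-0.6413890108226658, -0.5379139952522456, 0.5470545407065819], [-0.0008086843695287079, 0.7135122509446749, 0.7006422866066918]]}
top {'camera_matrix': [[571.89769872555, 0.0, 310.45055222508194], [0.0, 571.89769872555, 234.0349201934779], [0.0, 0.0, 1.0]], 'dist': [-0.013069623064228512, 0.0, 0.0, 0.0, 0.0], 'position': [450.65641545839947, 0.06747251058349156, 1432.2219343167521], 'orientation': [[-0.009434329077224477, 0.9966771620253814, -0.08090505628138682], [-0.9998964788095683, -0.010281869406436779, -0.010065526600009107], [-0.010863935708993697, 0.08080171940336857, 0.9966709873586019]]}
wrist {'camera_matrix': [[368.49636502713264, 0.0, 320.31469783943703], [0.0, 368.49636502713264, 237.09133570430356], [0.0, 0.0, 1.0]], 'dist': [-0.07847931667977866, 0.0, 0.0, 0.0, 0.0], 'tool_from_camera': [[-0.00010610804126596575, 0.957032078450508, 0.28998205040619707, 74.89215638959665], [0.9999998824757138, 0.00023872888693599167, -0.0004219680972788373, 0.5811272019310421], [-0.00047306409730344057, 0.28998197155205563, -0.9570319913070519, -145.16137356864814], [0.0, 0.0, 0.0, 1.0]]}
```

View pics/top0.png

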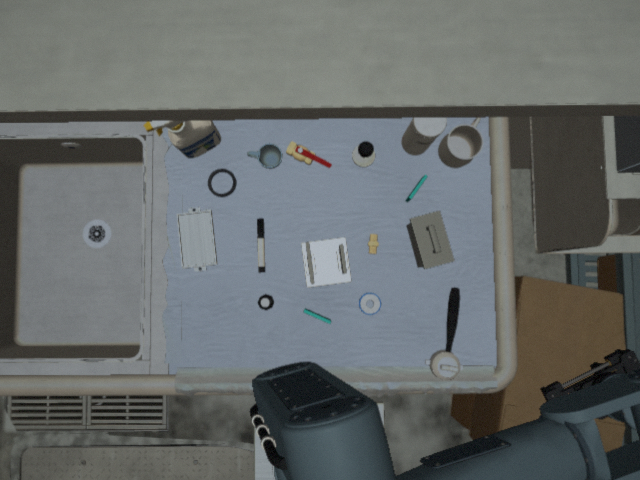

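View pics/scene0.png

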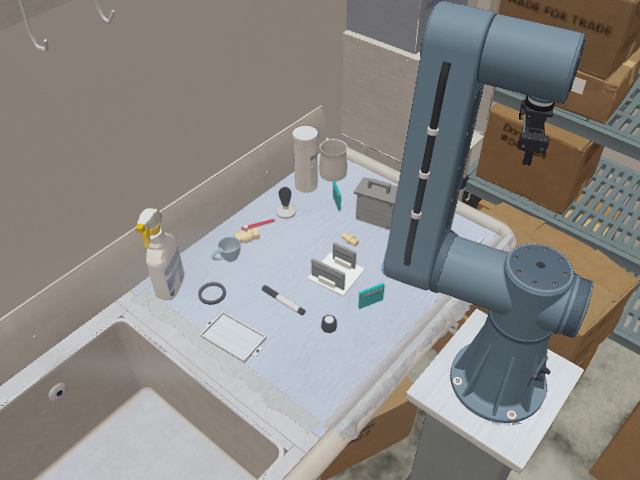

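The top view shows the cap and bank at (431,240), the rack at (327,261) and the empty tray at (197,239). There are grey blades at (311,262) and (342,259). The turquoise look-alikes, at (416,188) and (317,315), are not meant. Next I'll look at enlarged crops.

```bash
cat >h.py <<'E'
import numpy as np,cv2
from station import *
def cam(n,s=None):
    c=calibration(n);K=np.array(c["camera_matrix"]);d=np.array(c["dist"])
    if n=="wrist":
        T=np.array(c["tool_from_camera"]);R=np.array(s["eef_rot"])
        return K,d,R@T[:3,:3],R@T[:3,3]+np.array(s["ee_pos"])
    return K,d,np.array(c["orientation"]),np.array(c["position"])
F=np.diag([1.,-1,-1])
def ray(C,px):
    K,d,R,p=C
    u=cv2.undistortPoints(np.array(px,float).reshape(-1,1,2),K,d).reshape(-1,2)
    return p,(R@F@np.c_[u,np.ones(len(u))].T).T
def at_z(C,px,z):
    p,r=ray(C,px); return p+r*((z-p[2])/r[:,2])[:,None]
def tri(C1,a,C2,b):
    p,r=ray(C1,a);q,s=ray(C2,b);out=[]
    for x,y in zip(r,s):
        t=np.linalg.lstsq(np.c_[x,-y],q-p,rcond=None)[0]
        P,Q=p+t[0]*x,q+t[1]*y
        out.append(np.r_[(P+Q)/2,np.linalg.norm(P-Q)])
    return np.array(out)
def proj(C,P):
    K,d,R,p=C
    X=(F@R.T@(np.atleast_2d(P)-p).T).T
    return cv2.projectPoints(X,np.zeros(3),np.zeros(3),K,d)[0].reshape(-1,2)
def crop(im,x,y,w,h,k): return cv2.resize(im[y:y+h,x:x+w],None,fx=k,fy=k,interpolation=cv2.INTER_CUBIC)
E
python3 - <<'E'
from h import *
t=cv2.imread("pics/top0.png");s=cv2.imread("pics/scene0.png")
a=np.hstack([crop(t,172,200,50,75,4),crop(t,297,230,60,75,4),crop(t,400,200,60,75,4)])
b=np.hstack([crop(s,195,305,80,60,4),crop(s,300,235,70,60,4)])
b2=crop(s,345,170,50,60,4)
b=np.hstack([b,b2])
W=800
pad=lambda i:cv2.copyMakeBorder(i,0,0,0,W-i.shape[1],0)
cv2.imwrite("pics/c1.png",np.vstack([pad(a),pad(b)]))
E
```

```text
(no output)
```

View pics/c1.png

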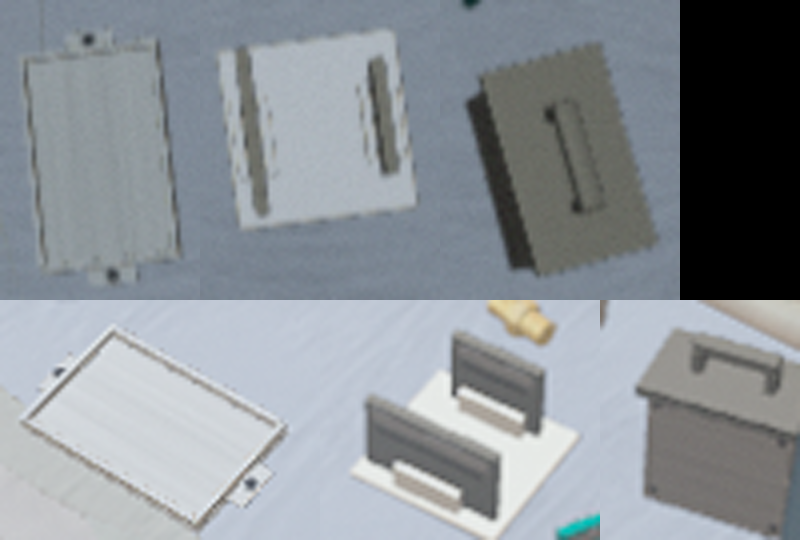

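The enlarged crops show two grey blades: the left one is longer (top view about (308,263)), and the right one is shorter (about (343,258)). The right one is grey and 70 mm long against 100 mm, so it is the short blade. Next: measure.

```bash
python3 - <<'E'
from h import *
np.set_printoptions(precision=1,suppress=True)
T=cam("top");S=cam("scene")
def c(pts,ox,oy,x0,y0): return (np.array(pts,float)-[ox,oy]+.5)/4-.5+[x0,y0]
def rep(n,P):
    P=np.array(P)[:,:3];m=P.mean(0);v=P[0]-P[-1] if len(P)==2 else (P[0]+P[1]-P[2]-P[3])/2
    print(n,m,"len",np.linalg.norm(v[:2]),"yaw",np.degrees(np.arctan2(v[1],v[0])))
tray=c([(20,55),(158,40),(182,260),(42,272)],0,0,172,200);rep("tray",at_z(T,tray,12))
rep("trayears",at_z(T,c([(88,39),(112,275)],0,0,172,200),8))
rep("rack",at_z(T,c([(219,52),(392,31),(417,203),(242,229)],200,0,297,230),6))
sb=c([(376,58),(390,172)],200,0,297,230);rep("short",at_z(T,sb,66));rep("long",at_z(T,c([(242,48),(262,214)],200,0,297,230),66))
rep("plate",at_z(T,c([(482,76),(602,43),(657,240),(540,274)],440,0,400,200),113))
h=c([(568,102),(592,208)],440,0,400,200);rep("handle",at_z(T,h,141))
print(tri(T,sb,S,c([(457,331),(543,370)],320,300,300,235)))
print(tri(T,h,S,c([(697,335),(783,356)],600,300,345,170)))
print(tri(T,tray,S,c([(112,327),(288,428),(198,528),(22,424)],0,300,195,305)))
E
```

```text
tray [557.2 298.4  12. ] len 137.75894423590998 yaw 6.379506897795634
trayears [557.4 299.6   8. ] len 149.14596146866566 yaw 6.179987078273338
rack [496.8 -23.6   6. ] len 109.63949493450608 yaw 7.173768288727637
short [502.5 -61.8  66. ] len 68.5109894043066 yaw 6.206795397171666
long [493.8  16.5  66. ] len 99.73704484801428 yaw 6.340677166054451
plate [ 543.1 -267.5  113. ] len 118.34754642538 yaw 14.454671052258531
handle [ 542.8 -267.4  141. ] len 61.34660737338412 yaw 11.212817629825238
[[535.7 -58.7  66.5   2.1]
 [468.3 -65.5  68.2   0.5]]
[[ 573.6 -261.5  138.9    1.3]
 [ 511.6 -273.2  145.3    2.3]]
[[594.5 316.1  91.7  43. ]
 [587.1 242.1 -59.6 121.3]
 [514.2 281.6 -87.2  51.1]
 [520.9 354.8  89.  105.5]]
```

The blade tops come out at z≈67 and the handle top at about 142. I've also confirmed the tray and bank poses. Now I'll move over the cap for a close look.

```bash
python3 -m jog '0.1 0.08 0 0 0 -0.1 1; 0.22 0.18 0 0 0 -0.25 1; 0.34 0.28 0 0 0 -0.38 1; 0.46 0.38 0 0 0 -0.38 1; 0.58 0.48 0 0 0 -0.38 1; 0.68 0.57 0 0 0 -0.38 1; 0.74 0.63 0 0 0 -0.38 1; 0.74 0.63 0 0 0 -0.38 1' 30
python3 - <<'E'
from h import *
import json
s=sense();im=grab_frame("wrist");cv2.imwrite("pics/w1.png",im)
json.dump({k:np.array(s[k]).tolist() for k in("ee_pos","eef_rot")},open("pics/w1.json","w"))
print(s['t'],s['ee_pos'],s['eef_rot'],s['contact_force'])
E
```

```text
t: 1.15
ee_pos: [543.6, -265.4, 238.2]
eef_rot: [[0.97, 0.245, -0.0], [0.245, -0.97, 0.001], [-0.0, -0.001, -1.0]]
contact_force: [0.5, -0.7, -0.3]
width: 1.003
grip_force: 0.0
1.15 [ 543.56989672 -265.39712789  238.19003018] [[ 9.69507860e-01  2.45059726e-01 -4.90520517e-04]
 [ 2.45060053e-01 -9.69507585e-01  7.82733846e-04]
 [-2.83746819e-04 -8.79073600e-04 -9.99999573e-01]] [ 0.54935091 -0.70456431 -0.32696545]
```

View pics/w1.png

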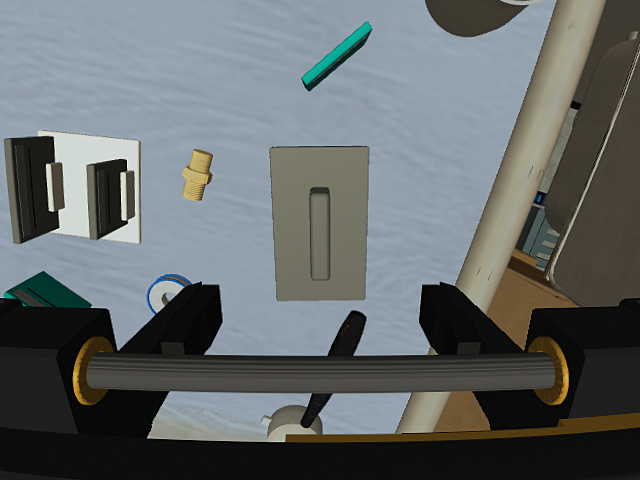

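The wrist view shows the cap plate corners at (270,148), (368,147), (367,299) and (276,300). The handle runs from (320,188) to (320,280).

```bash
python3 - <<'E'
from h import *
import json
np.set_printoptions(precision=1,suppress=True)
s=json.load(open("pics/w1.json"));C=cam("wrist",s)
def rep(n,P):
    m=P.mean(0);v=(P[0]+P[1]-P[2]-P[3])/2;w=(P[0]+P[3]-P[1]-P[2])/2
    print(n,m,np.linalg.norm(v),np.linalg.norm(w),np.degrees(np.arctan2(v[1],v[0])))
rep("plate",at_z(C,[(270,148),(368,147),(367,299),(276,300)],113))
rep("handle",at_z(C,[(310,188),(330,188),(329,280),(311,280)],141))
rep("rack",at_z(C,[(38,131),(140,140),(140,242),(38,233)],6))
E
```

```text
plate [ 543.9 -265.9  113. ] 120.12768559866443 72.09038880657516 15.087692161613022
handle [ 546.1 -265.1  141. ] 65.90590654115202 13.032620183192702 14.165146658735503
rack [497.5 -21.8   6. ] 111.24699727035296 115.88080254958622 4.349102989790811
```

```bash
python3 -m jog '0.001 -0.001 -0.1 0 0 0 0.2; 0.001 -0.001 -0.2 0 0 0 0; 0.001 -0.001 -0.25 0 0 0 0; 0.001 -0.001 -0.28 0 0 0 0; 0.001 -0.001 -0.297 0 0 0 0; 0.001 -0.001 -0.297 0 0 0 -0.4; 0.001 -0.001 -0.297 0 0 0 -1; 0.001 -0.001 -0.297 0 0 0 -1' 30
python3 -m jog '0 0 0 0 0 0 -1; 0 0 0 0 0 0 -1' 30
```

```text
t: 2.2
ee_pos: [543.2, -268.0, 120.8]
eef_rot: [[0.97, 0.242, 0.001], [0.242, -0.97, -0.001], [0.001, 0.001, -1.0]]
contact_force: [-1.6, 2.4, 0.4]
width: 0.182
grip_force: 0.6
t: 2.45
ee_pos: [543.0, -267.1, 120.7]
eef_rot: [[0.97, 0.242, 0.0], [0.242, -0.97, 0.001], [0.0, -0.001, -1.0]]
contact_force: [-1.6, 5.3, 5.3]
width: 0.153
grip_force: 30.0
```

```bash
python3 -m jog '0 0 0.02 0 0 0 -1; 0 0 0.06 0 0 0 -1; 0 0 0.12 0 0 0 -1; 0 0 0.19 0 0 0 -1; 0 0.08 0.22 0 0 -0.05 -1; 0.01 0.2 0.22 0 0 -0.1 -1; 0.02 0.32 0.22 0 0 -0.2 -1; 0.03 0.44 0.22 0 0 -0.26 -1' 30
python3 -m jog '0 0.12 0 0 0 0 -1; 0 0.24 0 0 0 0 -1; 0 0.36 0 0 0 0 -1; 0 0.48 0 0 0 0 -1; 0 0.6 0 0 0 0 -1; 0 0.72 0 0 0 0 -1; 0.005 0.84 0 0 0 0 -1; 0.005 0.92 0 0 0 0 -1'
python3 -m jog '0 0.05 0 0 0 0 -1; 0 0.05 0 0 0 0 -1'
python3 - <<'E'
from h import *
import json
s=sense();im=grab_frame("wrist");cv2.imwrite("pics/w2.png",im)
json.dump({k:np.array(s[k]).tolist() for k in("ee_pos","eef_rot")},open("pics/w2.json","w"))
print(s['t'],s['ee_pos'],s['eef_rot'])
E
```

```text
t: 3.45
ee_pos: [555.3, -91.2, 209.5]
eef_rot: [[0.994, 0.106, 0.002], [0.106, -0.994, -0.001], [0.002, 0.002, -1.0]]
contact_force: [-0.3, 0.4, -1.5]
width: 0.153
grip_force: 30.0
t: 4.45
ee_pos: [557.2, 278.1, 209.4]
eef_rot: [[0.994, 0.109, 0.002], [0.109, -0.994, 0.0], [0.002, -0.0, -1.0]]
contact_force: [0.0, -0.3, -0.8]
width: 0.154
grip_force: 30.0
t: 4.7
ee_pos: [556.9, 296.7, 208.4]
eef_rot: [[0.994, 0.109, 0.001], [0.109, -0.994, -0.0], [0.001, 0.0, -1.0]]
contact_force: [0.1, -1.0, -1.2]
width: 0.157
grip_force: 30.0
4.7 [556.92870603 296.70931933 208.4317655 ] [[ 9.94037225e-01  1.09037885e-01  8.56673733e-04]
 [ 1.09037970e-01 -9.94037584e-01 -5.29437046e-05]
 [ 8.45793019e-04  1.46037978e-04 -9.99999632e-01]]
```

View pics/w2.png

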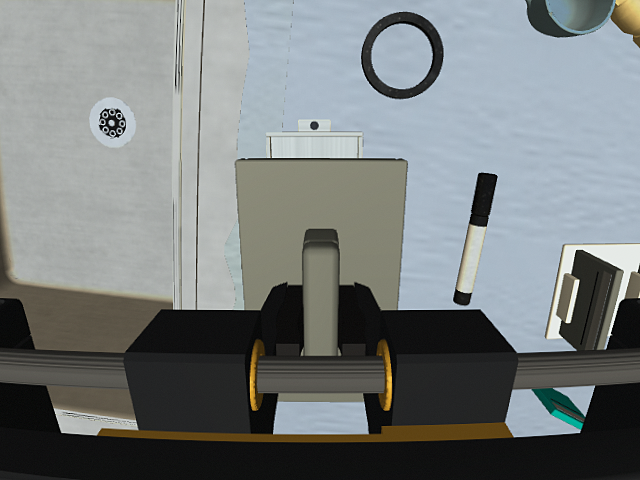

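The wrist view shows the cap held level, with its far edge from (236,159) to (407,159). Behind it is the tray's far rim, from (266,133) to (363,132), and the ear hole at (314,126).

```bash
python3 - <<'E'
from h import *
import json
np.set_printoptions(precision=1,suppress=True)
s=json.load(open("pics/w2.json"));C=cam("wrist",s)
f=lambda p,z,L:(lambda P:(P,np.degrees(np.arctan2(-(P[0]-P[1])[0],(P[0]-P[1])[1])),P.mean(0)-L*np.array([.994,.109,0])))(at_z(C,p,z))
print("cap",f([(236,159),(407,159)],200.7,61))
print("tray",f([(266,133),(363,132)],12,69), at_z(C,[(314,126)],8)-74.5*np.array([.994,.109,0]))
S=cam("scene");T=cam("top")
sc=(np.array([(22,424),(112,327),(288,428),(198,528)])-[0,300]+.5)/4-.5+[195,305]
P=at_z(S,sc,12);print(P,P.mean(0))
tp=(np.array([(20,55),(158,40),(182,260),(42,272)])+.5)/4-.5+[172,200]
Q=tri(T,tp,S,sc);print(Q,Q.mean(0))
E
```

```text
cap (array([[615.1, 337.3, 200.7],
       [622.8, 267.5, 200.7]]), np.float64(6.25633602768497), array([558.3, 295.8, 200.7]))
tray (array([[620.9, 352.1,  12. ],
       [631.2, 265.5,  12. ]]), np.float64(6.78824698001884), array([557.4, 301.3,  12. ])) [[557.4 301.7   8. ]]
[[615.3 354.8  12. ]
 [628.  266.8  12. ]
 [490.  252.7  12. ]
 [480.6 339.4  12. ]] [553.5 303.4  12. ]
[[622.  351.3   2.8   1.3]
 [630.9 264.    6.9   1.1]
 [492.9 248.9   5.4   1.8]
 [485.3 336.1   3.9   0.7]] [557.8 300.1   4.7   1.2]
```

```bash
python3 -m jog '-0.001 0.012 -0.1 0 0 0 -1; -0.001 0.012 -0.2 0 0 0 -1; -0.001 0.012 -0.3 0 0 0 -1; -0.001 0.012 -0.37 0 0 0 -1; -0.001 0.012 -0.4 0 0 0 -1; -0.001 0.012 -0.4 0 0 0 -1; -0.001 0.012 -0.4 0 0 0 -1'
python3 - <<'E'
from h import *
import json
s=sense();im=grab_frame("wrist")
cv2.imwrite("pics/w3.png",np.vstack([crop(im,200,60,266,110,3),crop(grab_frame("scene"),190,295,100,62,6)[:,:798] if 0 else cv2.resize(crop(grab_frame("scene"),190,280,100,80,3.3),(798,260))]))
json.dump({k:np.array(s[k]).tolist() for k in("ee_pos","eef_rot")},open("pics/w3.json","w"))
print(s['t'],s['ee_pos'],s['eef_rot'],s['contact_force'])
E
```

```text
t: 5.62
ee_pos: [557.7, 300.8, 49.6]
eef_rot: [[0.994, 0.107, 0.003], [0.107, -0.994, 0.001], [0.003, -0.0, -1.0]]
contact_force: [0.0, 0.8, -0.6]
width: 0.157
grip_force: 30.0
5.625 [557.67509413 300.84042705  49.59019271] [[ 9.94248378e-01  1.07068923e-01  2.53138662e-03]
 [ 1.07067403e-01 -9.94251497e-01  7.28714253e-04]
 [ 2.59485759e-03 -4.53493973e-04 -9.99996531e-01]] [ 0.00175302  0.79431717 -0.58249842]
```

View pics/w3.png

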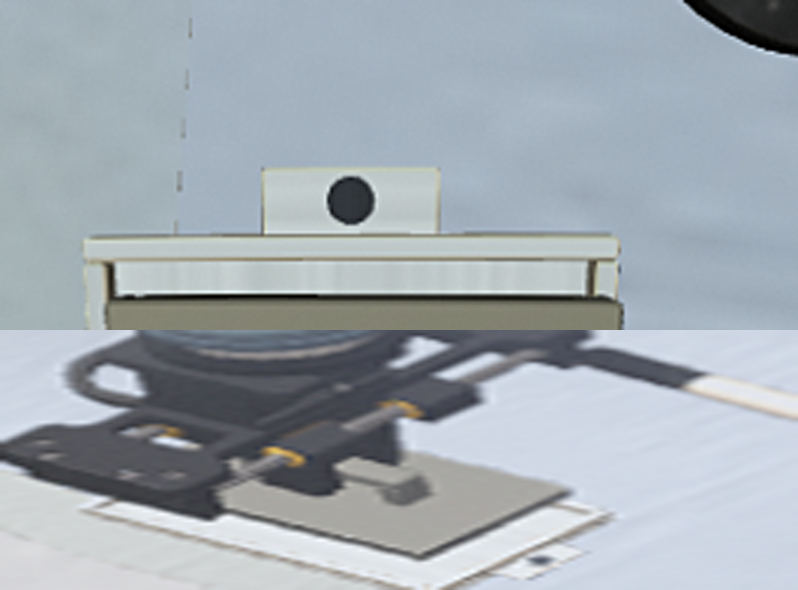

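The close view shows the cap's far edge from (235,160) to (407,160). The tray's outer rim runs from (228,139) to (406,139), so the cap sits slightly to the right of the tray.

```bash
python3 - <<'E'
from h import *
import json
np.set_printoptions(precision=1,suppress=True)
s=json.load(open("pics/w3.json"));C=cam("wrist",s);ex=np.array([.994,.107,0])
q=lambda p:np.array(p)/3.+[200,60]
for n,p,z,L in(("cap",q([(106,300),(622,301)]),41.9,61),("rim",q([(84,238),(619,237)]),12,69),("rimin",q([(106,261),(597,261)]),12,65),("ear",q([(351,200)]),8,74.5)):
    P=at_z(C,p,z);d=P[0]-P[-1];print(n,P.mean(0)-L*ex,np.linalg.norm(d),np.degrees(np.arctan2(-d[0],d[1])))
E
```

```text
cap [558.6 299.9  41.9] 70.70548132662925 6.0349091046457435
rim [558.  301.8  12. ] 86.43916205322697 6.223912507378706
rimin [558.2 301.8  12. ] 79.68284297535403 6.120716988247093
ear [558.1 301.9   8. ] 0.0 -0.0
```

```bash
python3 -m jog '-0.001 0.005 0 0 0 0 -1; -0.001 0.005 -0.02 0 0 0 -1; -0.001 0.005 -0.04 0 0 0 -1; -0.001 0.005 -0.055 0 0 0 -1; -0.001 0.005 -0.062 0 0 0 -1; -0.001 0.005 -0.064 0 0 0 -1; -0.001 0.005 -0.064 0 0 0 -1;-0.001 0.005 -0.064 0 0 0 -1'
```

```text
t: 6.72
ee_pos: [556.0, 302.9, 22.7]
eef_rot: [[0.994, 0.108, -0.0], [0.108, -0.994, -0.0], [-0.0, 0.0, -1.0]]
contact_force: [-3.3, -1.3, 5.9]
width: 0.155
grip_force: 30.0
```

```bash
python3 -m jog '0 0 0 0 0 0 -0.6; 0 0 0 0 0 0 -0.3; 0 0 0 0 0 0 0; 0 0 0.01 0 0 0 0; 0 0 0.06 0 0 0 0; 0 0 0.16 0 0 0 0; 0 0 0.3 0 0 0 0; 0 0 0.4 0 0 0 0.2'
python3 - <<'E'
from h import *
s=sense();im=grab_frame("wrist")
cv2.imwrite("pics/w4.png",np.hstack([crop(im,180,90,280,250,1.6),crop(grab_frame("scene"),190,300,88,100,4)]))
print(s['t'],s['ee_pos'],s['eef_rot'])
import json
json.dump({k:np.array(s[k]).tolist() for k in("ee_pos","eef_rot")},open("pics/w4.json","w"))
E
```

```text
t: 7.72
ee_pos: [557.0, 303.2, 186.9]
eef_rot: [[0.994, 0.108, 0.004], [0.108, -0.994, 0.001], [0.004, -0.001, -1.0]]
contact_force: [-0.1, -0.1, -0.5]
width: 0.585
grip_force: 0.0
7.725 [556.99207194 303.19469531 186.92086831] [[ 9.94192794e-01  1.07531963e-01  4.19118760e-03]
 [ 1.07527177e-01 -9.94201227e-01  1.35183133e-03]
 [ 4.31224893e-03 -8.93314395e-04 -9.99990303e-01]]
```

View pics/w4.png

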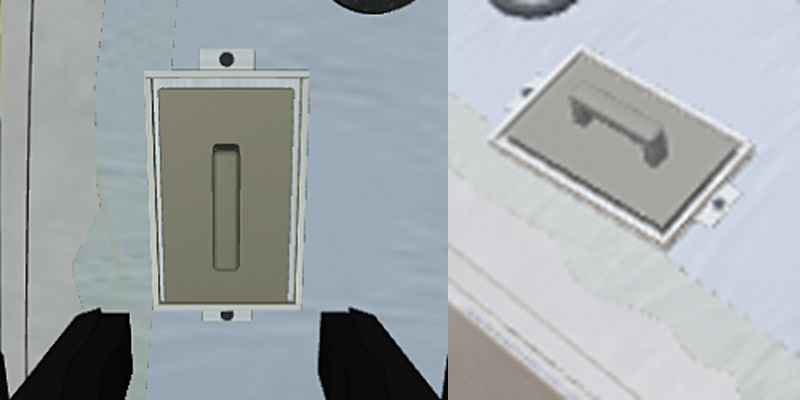

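The cap lies flat in the tray, handle up and inside the rim on all sides. The plate spans (160,88) to (295,303) in the crop. Now I'll move over the short blade.

```bash
python3 -m jog '-0.01 -0.08 0 0 0 0 0.2; -0.03 -0.22 0 0 0 0 0.2; -0.05 -0.36 0 0 0 0 0.2; -0.08 -0.5 0 0 0 0 0.2; -0.1 -0.64 0 0 0 0 0.2; -0.12 -0.78 0 0 0 0 0.2; -0.137 -0.88 0 0 0 0 0.2; -0.137 -0.91 0 0 0 0 0.2'
python3 -m jog '0 0 0 0 0 0 0; 0 0 0 0 0 0 0'
python3 - <<'E'
from h import *
import json
s=sense();im=grab_frame("wrist")
cv2.imwrite("pics/w5.png",crop(im,160,60,320,240,2.5))
json.dump({k:np.array(s[k]).tolist() for k in("ee_pos","eef_rot")},open("pics/w5.json","w"))
print(s['t'],s['ee_pos'],s['eef_rot'])
E
```

```text
t: 8.82
ee_pos: [500.7, -63.1, 182.7]
eef_rot: [[0.995, 0.104, 0.0], [0.104, -0.995, -0.0], [0.0, 0.0, -1.0]]
contact_force: [0.3, -0.3, -0.2]
width: 0.603
grip_force: 0.0
t: 9.07
ee_pos: [501.3, -59.9, 182.3]
eef_rot: [[0.994, 0.109, -0.0], [0.109, -0.994, 0.001], [-0.0, -0.001, -1.0]]
contact_force: [-0.5, 0.2, -0.6]
width: 0.501
grip_force: 0.0
9.075 [501.29583436 -59.88265841 182.27972344] [[ 9.94072985e-01  1.08714706e-01 -1.17289855e-04]
 [ 1.08714752e-01 -9.94072855e-01  5.11013447e-04]
 [-6.10399847e-05 -5.20735800e-04 -9.99999863e-01]]
```

View pics/w5.png

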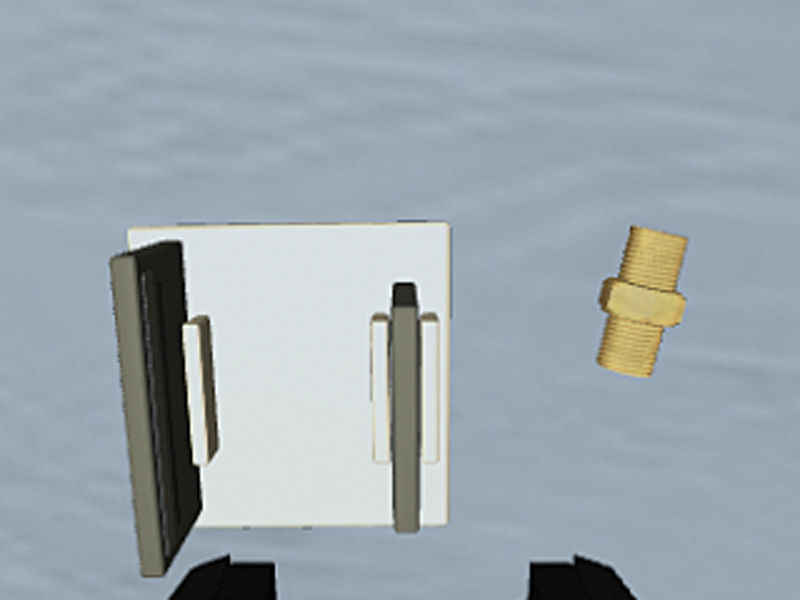

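The right, shorter blade is directly below. Its top edge runs from (404,305) to (407,531) in the crop, and the longer blade is at left, from (122,255) to (152,575). This is consistent with the 70 mm blade.

```bash
python3 - <<'E'
from h import *
import json
np.set_printoptions(precision=2,suppress=True)
s=json.load(open("pics/w5.json"));C=cam("wrist",s)
q=lambda p:np.array(p)/2.5+[160,60]
for n,p in(("short",[(392,305),(415,305),(419,531),(395,531)]),("long",[(111,257),(134,257),(165,575),(142,575)])):
    P=at_z(C,q(p),66);d=(P[0]+P[1]-P[2]-P[3])/2;print(n,P.mean(0),np.linalg.norm(d),np.linalg.norm(P[0]-P[1]),np.degrees(np.arctan2(d[1],d[0])))
T=cam("top");print(tri(T,((np.array([(376,58),(390,172)])-[200,0]+.5)/4-.5+[297,230]),C,q([(404,305),(407,531)])))
E
```

```text
short [503.75 -61.57  66.  ] 69.08776832237113 6.535556670634108 7.170598020543411
long [494.6   17.14  66.  ] 97.95918024835765 6.584449970311977 6.993440299360737
[[537.05 -57.94  59.54   0.85]
 [468.52 -65.81  63.65   0.39]]
```

```bash
python3 -m jog '0.005 -0.004 -0.1 0 0 0.02 0; 0.005 -0.004 -0.22 0 0 0.02 -0.3; 0.005 -0.004 -0.3 0 0 0.02 -0.3; 0.005 -0.004 -0.35 0 0 0.02 -0.3; 0.005 -0.004 -0.366 0 0 0.02 -0.3; 0.005 -0.004 -0.366 0 0 0.02 -0.6; 0.005 -0.004 -0.366 0 0 0.02 -1; 0.005 -0.004 -0.366 0 0 0.02 -1' 25
python3 -m jog '0 0 0 0 0 0 -1; 0 0 0 0 0 0 -1'
```

```text
t: 10.12
ee_pos: [503.9, -62.4, 36.9]
eef_rot: [[0.993, 0.118, 0.002], [0.118, -0.993, 0.0], [0.002, -0.0, -1.0]]
contact_force: [0.5, 3.0, 2.2]
width: 0.088
grip_force: 25.0
t: 10.38
ee_pos: [504.0, -62.5, 36.9]
eef_rot: [[0.993, 0.118, 0.002], [0.118, -0.993, 0.0], [0.002, -0.0, -1.0]]
contact_force: [-0.1, 5.4, 5.9]
width: 0.09
grip_force: 25.0
```

```bash
python3 -m jog '0 0 0.04 0 0 0 -1; 0 0 0.12 0 0 0 -1; 0 0 0.24 0 0 0 -1; 0 -0.06 0.34 0 0 0.05 -1; -0.02 -0.2 0.375 0 0 0.12 -1; -0.04 -0.34 0.375 0 0 0.2 -1; -0.06 -0.47 0.375 0 0 0.25 -1; -0.068 -0.55 0.375 0 0 0.25 -1'
python3 -m jog '0 0 0 0 0 0 -1; 0 0 0 0 0 0 -1'
python3 - <<'E'
from h import *
import json
s=sense();im=grab_frame("wrist")
cv2.imwrite("pics/w6.png",crop(im,160,40,320,240,2.5))
json.dump({k:np.array(s[k]).tolist() for k in("ee_pos","eef_rot")},open("pics/w6.json","w"))
print(s['t'],s['ee_pos'],s['eef_rot'])
E
```

```text
t: 11.38
ee_pos: [475.0, -285.7, 187.1]
eef_rot: [[0.97, 0.245, 0.0], [0.245, -0.97, -0.002], [-0.0, 0.002, -1.0]]
contact_force: [0.5, 0.6, 0.7]
width: 0.09
grip_force: 25.0
t: 11.62
ee_pos: [475.7, -282.3, 186.2]
eef_rot: [[0.969, 0.246, -0.0], [0.246, -0.969, 0.0], [-0.0, -0.0, -1.0]]
contact_force: [-0.2, -0.8, -0.2]
width: 0.089
grip_force: 25.0
11.625 [ 475.71798387 -282.31277272  186.20285581] [[ 9.69222631e-01  2.46185755e-01 -2.55276983e-04]
 [ 2.46185814e-01 -9.69222622e-01  2.32973711e-04]
 [-1.90065418e-04 -2.88648965e-04 -9.99999940e-01]]
```

View pics/w6.png

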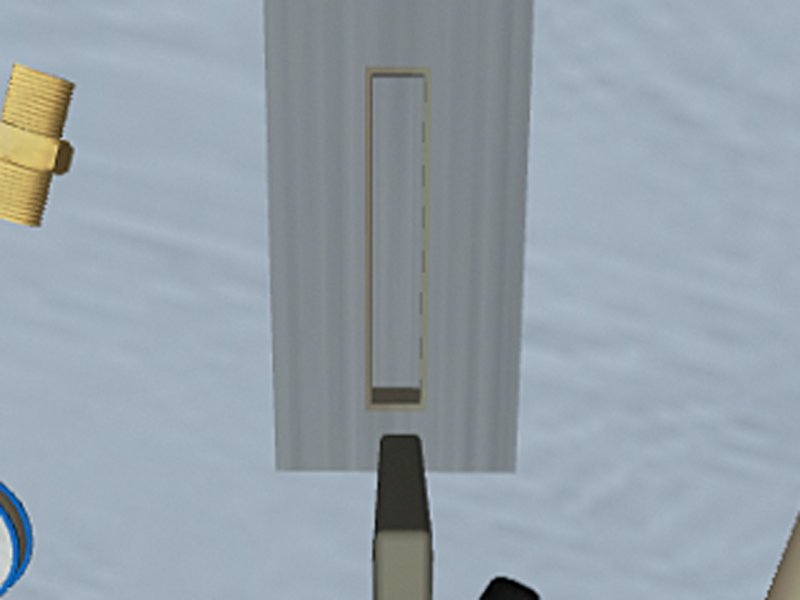

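The close view shows the open slot with corners at (366,68), (431,68), (425,409) and (367,409) in the crop. The held blade's far top edge is at (377–431,532) and its far bottom edge at (381–420,436).

```bash
python3 - <<'E'
from h import *
import json
np.set_printoptions(precision=2,suppress=True)
s=json.load(open("pics/w6.json"));C=cam("wrist",s);R=np.array(s["eef_rot"]);o=np.array(s["ee_pos"])
q=lambda p:np.array(p)/2.5+[160,40]
P=at_z(C,q([(366,68),(431,68),(425,409),(367,409)]),110);d=(P[0]+P[1]-P[2]-P[3])/2
m=P.mean(0);print("slot",m,np.linalg.norm(d),np.linalg.norm(P[0]-P[1]),np.linalg.norm(P[2]-P[3]),np.degrees(np.arctan2(d[1],d[0])),"tool yaw",np.degrees(np.arctan2(R[1,0],R[0,0])))
print("slot in tool",R.T@(m-o))
for n,p,z in(("top",[(377,532),(431,532)],216),("bot",[(381,436),(420,436)],156)):
    B=at_z(C,q(p),z);print(n,np.linalg.norm(B[0]-B[1]),(R.T@(B.mean(0)-o)))
E
```

```text
slot [ 541.84 -265.32  110.  ] 77.88869014272909 14.540200657548443 14.18159161020752 13.761127745461078 tool yaw 14.251922726544247
slot in tool [68.29 -0.17 76.19]
top 7.159180242394972 [ 34.62   1.03 -29.8 ]
bot 7.617131326724714 [33.46  0.59 30.2 ]
```

```bash
python3 -m jog '0.08 0.02 0 0 0 -0.01 -1; 0.15 0.04 0 0 0 -0.01 -1; 0.167 0.045 0 0 0 -0.01 -1; 0.167 0.045 -0.03 0 0 -0.01 -1; 0.167 0.045 -0.08 0 0 -0.01 -1; 0.167 0.045 -0.1 0 0 -0.01 -1; 0.167 0.045 -0.1 0 0 -0.01 -1; 0.167 0.045 -0.1 0 0 -0.01 -1'
python3 - <<'E'
from h import *
s=sense();im=grab_frame("wrist")
cv2.imwrite("pics/w7.png",crop(im,220,120,200,180,3.3))
print(s['t'],s['ee_pos'],s['contact_force'])
E
```

```text
t: 12.68
ee_pos: [542.8, -265.2, 146.2]
eef_rot: [[0.971, 0.241, 0.0], [0.241, -0.971, -0.0], [0.0, 0.0, -1.0]]
contact_force: [-0.0, -0.5, -1.3]
width: 0.086
grip_force: 25.0
12.675 [ 542.82238425 -265.16476562  146.22702135] [-0.03498433 -0.52199806 -1.26505531]
```

View pics/w7.png

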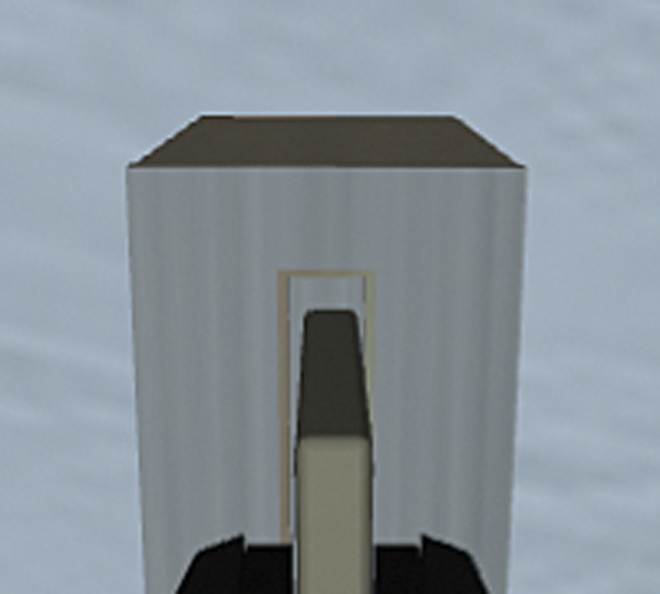

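The blade's bottom edge (303–357, mid 330) is centred over the slot (280–374, mid 327), with even end play. Now I'll lower it.

```bash
python3 -m jog '0 0 -0.01 0 0 0 -1; 0 0 -0.02 0 0 0 -1; 0 0 -0.035 0 0 0 -1; 0 0 -0.05 0 0 0 -1; 0 0 -0.065 0 0 0 -1; 0 0 -0.076 0 0 0 -1; 0 0 -0.076 0 0 0 -1'
```

```text
t: 13.6
ee_pos: [542.5, -264.6, 114.9]
eef_rot: [[0.97, 0.241, -0.001], [0.241, -0.97, 0.001], [-0.001, -0.001, -1.0]]
contact_force: [0.5, -0.3, -0.5]
width: 0.084
grip_force: 25.0
```

No contact force, and the blade is about 25 mm into the slot. I'll let it go.

```bash
python3 -m jog '0 0 0 0 0 0 -0.6; 0 0 0 0 0 0 -0.4; 0 0 0 0 0 0 -0.2; 0 0 0 0 0 0 -0.2; 0 0 0.05 0 0 0 -0.2; 0 0 0.15 0 0 0 0; -0.1 0 0.25 0 0 0 0; -0.15 0 0.25 0 0 0 0'
python3 -m jog '0 0 0 0 0 0 0; 0 0 0 0 0 0 0; 0 0 0 0 0 0 0'
python3 - <<'E'
from h import *
cv2.imwrite("pics/w8.png",np.hstack([cv2.resize(grab_frame("wrist"),(400,300)),crop(grab_frame("scene"),190,150,210,220,1.364)]))
s=sense();print(s['t'],s['ee_pos'])
E
```

```text
t: 14.6
ee_pos: [483.7, -266.3, 221.0]
eef_rot: [[0.97, 0.241, 0.006], [0.242, -0.97, -0.006], [0.005, 0.007, -1.0]]
contact_force: [-0.6, -0.5, -0.2]
width: 0.5
grip_force: 0.0
t: 14.98
ee_pos: [483.2, -264.6, 215.3]
eef_rot: [[0.97, 0.242, -0.0], [0.242, -0.97, 0.0], [-0.0, -0.0, -1.0]]
contact_force: [0.3, 0.1, -0.8]
width: 0.504
grip_force: 0.0
15.075 [ 483.11771022 -264.52615952  215.01735763]
```

View pics/w8.png

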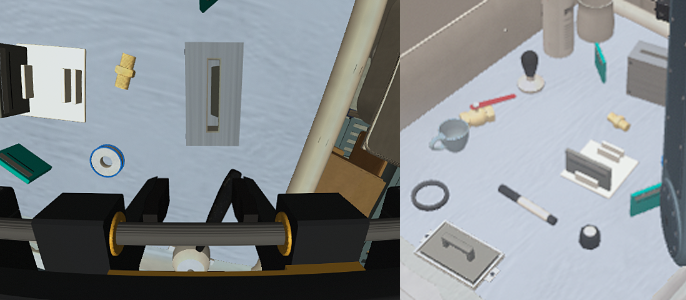

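The blade is lying down inside the bank, visible through the slot at (213,95) with nothing protruding. The short groove in the rack is empty, the long blade is still in place, and the cap is flat in the tray.

```bash
python3 -c "
from station import *
print(job_done())"
```

```text
the job is handed in; nothing more can be done
None
```

I handed the job in at about 15 s; no verdict came back. In the last pictures the cap lies flat in the tray, handle up, the short blade is inside the bank, and the long blade and the bystanders in view look undisturbed.

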